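Lock a spare peg into the drying rack and hang the beaker on it

TASK

The upper row of the glassware drying rack has one empty slot. Take the spare peg from its wooden holder, drop its cross-bar foot through that slot until the collar is fully home on the board, and turn the peg clockwise a quarter turn to its stop so that it is locked. Then take the washed beaker from the mat and lower it, mouth down, over that peg until it rests on the peg's tip, let go, and leave it hanging there without knocking over or shoving the bottles and the brush.

Things in the scene. Friction and masses are not known exactly. Their poses are not given: they have to be found in the camera images.
- peg: The spare peg: white plastic, loose, 141 mm long, about 60 g, upright in the holder. Origin: centre of its collar's underside; z runs along the peg to its tip. Collar: disc 56 mm across, z 0 to 5 mm. Above it a flat blade, 24 mm wide along x, 14 mm thick along y, up to z 120 mm: grip it across the 14 mm. Below: neck 20 mm across, 8 mm long.
- peg_foot (a point): Middle of the spare peg's foot, 14.5 mm below the collar's underside on the peg's axis: a round cross-bar along the peg's x, 46 mm long, 13 mm thick, round-ended, its underside at peg z = -21 mm. Same both ways round.
- peg_tip (a point): The rounded tip of the spare peg, on its axis, 120 mm above the collar's underside.
- slot: The empty slot in the rack's board, fixed. Origin: centre of the slot in the board's outer face, 118 mm above the bench. z points straight out of the board, 30 degrees from vertical, leaning to the robot; x up the slope; y level, along the slot. Opening 50 mm along y, 17 mm along x, with a 23 mm square in the middle for the neck. Board 6 mm thick, hollow behind.
- panel_a: The rack's panel with the slot. Origin on the bench under the slot. The peg enters with its x along the slot's y, either way round, until the collar is flat on the board; within 2 mm of that it can turn 90 degrees clockwise, seen from outside, to stops behind the board (slack about 5 degrees). The other way is blocked after 25. Locked, its x lies along the slot's x; it can lift 2 mm.
- rack: Drying rack, fixed: steel frame and drip tray, three grey panels at 100 mm pitch in any order, each with two rows of pegs 105 mm apart on the slope. All places but the empty slot hold fixed pegs of the same shape; a fixed beaker hangs on one of the lower row. Origin on the bench under the middle of the upper row; x away from the robot.
- beaker: White plastic beaker, loose, about 70 g, standing mouth down on the mat: 60 mm outside diameter, 95 mm high, wall 3 mm. Origin: centre of the open rim (now underneath); z points to the closed end: outer face at z = 95 mm, inner face at 91 mm. Hung on a peg it leans on it and need not be in line with it.
- holder: Wooden holder block, fixed, 100 x 80 x 32 mm high, with a pocket 52 x 22 mm (long along its x) in which the spare peg's foot hangs free, its collar resting on the block's top. Origin: centre of its underside.
- mat: Black rubber mat, fixed, 100 x 100 x 4 mm, under the beaker. Origin: centre of its underside.
- amber_bottle: Bystander: amber reagent bottle, 72 mm diameter, 170 mm high, beside the rack. Origin: centre of its base.
- clear_bottle: Bystander: clear bottle with orange cap, 64 mm diameter, 210 mm high, beside the rack. Origin: centre of its base.
- brush: Bystander: bottle brush, about 235 mm long, 30 mm thick, lying on the bench on the left-hand side, beyond the other things. Origin: on the bench under the root of its bristles; it lies along its x, handle to -x.

How it is judged:
On the way, in this order (a step that is already met when the one before it is completed fails the run):
1. the spare peg's foot is through the slot, collar home, cross-bar still along the slot (z of peg in the frame of slot below 0.004 m and distance between peg and slot below 0.006 m and angle between the x axis of peg and the y axis of slot, either way round below 0.35 rad).
2. the peg is turned a quarter turn and locked (distance between peg and slot below 0.006 m and angle between the x axis of peg and the x axis of slot, either way round below 0.26 rad and angle between the z axis of peg and the z axis of slot, either way round below 0.15 rad), for 0.2 s.
3. the beaker, still held, is lowered over the peg until it meets the tip (z of peg_tip in the frame of beaker above 0.083 m and distance between peg_tip and beaker below 0.1 m and contact force between the fingers and beaker above 0.5 N).
At the end, for the whole second after the job is handed in: Spare peg in the slot, collar home (origins within 6 mm), square to the board within 0.15 rad, turned across the slot within 15 degrees; the beaker rests on it mouth down, the peg's tip inside within 8 mm of the closed end; both released and at rest (all of step 2 and z of peg_tip in the frame of beaker above 0.083 m and distance between peg_tip and beaker below 0.1 m and contact force between peg and beaker above 0.1 N and linear speed of each of beaker, peg below 0.03 m/s); the robot touches nothing.
It fails at once if the amber bottle is shoved (over 40 mm) or tipped (distance of amber_bottle from where it was at the start of the episode above 0.04 m or angle between amber_bottle's own z axis and vertical above 0.4 rad).
It fails at once if the clear bottle is shoved (over 40 mm) or tipped (distance of clear_bottle from where it was at the start of the episode above 0.04 m or angle between clear_bottle's own z axis and vertical above 0.4 rad).
It fails at once if the brush is shoved (over 40 mm) (distance of brush from where it was at the start of the episode above 0.04 m).
It also fails if it takes over 72 s, if anything falls off the work surface, if the arm or the gripper's body presses on something with over 40 N, if the wrist force passes 120 N, or if a joint passes its speed limit or range.

ROBOT

A 7-joint arm with a two-finger parallel gripper is mounted at the origin on the work surface. World frame = base frame: x ahead of the robot, y to its left, z up, the work surface at z = 0. Lengths are in m, angles in rad, forces in N, time in s.
With the tool pointing down it reaches from about 0.4 to 0.85 m from the base axis. Payload 10.4 kg.
Tool frame: the origin (TCP) lies midway between the tips of the shut fingers; the grasp point (between the pads) lies 19 mm behind it; z points along the fingers, x is the direction in which the jaws open and shut, and the axes are right-handed (so a half turn about z gives the same grasp; the last joint's range is limited). The gripper opens to 85 mm and grips with 20 to 120 N. Pads are 22 mm wide; open, the fingers measure 114 mm over their backs; the gripper's body (76 mm by 85 mm) begins 54 mm behind the grasp point. The pads swing forward as they close: fully open they stand 13 mm farther back than shut.
Start: joints at [1.245, 0.332, -0.065, 1.46, 0.022, 1.35, -0.088], TCP at [0.186, -0.597, 0.231] pointing down, gripper open.
Joint ranges: [-2.6, 2.6], [-0.5, 2.12], [-1.47, 1.34], [0.16, 2.42], [-1.27, 4.41], [0.06, 2.06], [-2.6, 2.6]. Speed limits (rad/s): [2.22, 2.22, 2.79, 2.79, 3.14, 3.14, 3.14].

INTERFACE

Orientations are given as a unit quaternion [x, y, z, w].
In Python, from workcell import monitor, eyes, ticket, models gives the robot as it stands.
- The arm moves only by the tool servo_tool, never from a script. Its argument "motion" is a list of rows, each a list of 7 numbers: the opening, from 0 (shut) to 1 (fully open), then the shift along the tool's x, y, z in m, then the turn, a rotation vector about the tool's x, y, z in degrees. In form: [[fingers, tx, ty, tz, rx, ry, rz], ...]. A call has 1 to 20 rows; each row is the pose to reach, as a shift and turn from the pose commanded when the call began, along the tool's axes at that moment; what a row does not reach only later rows make up. A row lasts 1/8 s, in which the tool goes at most 62.5 mm and 10.7 degrees, less where a joint would pass 70% of its speed; a pose out of reach is approached as far as the arm can. A call with a gripper value outside its range is refused whole. The fingers move at their own pace and stop on an object; "grip_force" is the grip in N (left out, the last holds). Time passes only in rows, so rows that repeat a pose let the fingers close. It gives the time, the measured TCP pose, the force and the opening at its end, in the units of the state.
- monitor.get_obs(): the state, without advancing time (a new reading comes with each control period).
- eyes.camera(name): name is "scene" or "top" or "wrist"; returns (picture, depth): 400x640x3 uint8, blue, green, red; 400x640 float32, m along the optical axis (not along the pixel's ray), 0 where there is no reading.
- eyes.camera_info(name): a dict with "intrinsics" (3x3 intrinsics, pixels), "extrinsics" (4x4, takes a point from world to camera coordinates); the wrist camera has in their place "tool_from_camera" (4x4, takes a point from camera to tool coordinates, whose origin is the TCP and whose axes are the tool frame's). Camera axes: x right, y down, z forward; pixel columns grow to the right and rows downward; lengths in m; the calibration is good to about 2 mm. A picture is of the moment at which its call begins: read the wrist's pose just before it. camera_info takes no time and is no camera call.
- ticket.hand_in(): hands the job in, once; it reports no verdict.
Trained networks look in the newest picture that a camera, given by its name, has taken for a name from the list of things; names that differ only in an ending like _2 or _b are one class to them, and where a whole thing is asked for, a point or a joint stands for the part that bears it (a point fixed in the world has none). Each returns a list of dicts, best first, with "confidence" (0 to 1); they miss things now and then, are a little off and sometimes report something else, mostly with a low value. They report only what shows in the picture. A call takes as long as a camera call.
- models.boxes_of(camera, thing): "point" ([x, y, z] in m, in the coordinates of the camera as it stood for that picture, good to about 4 mm: the middle of the surface that is visible of it).
The state is a dict: "clock": time; "joint_pos": joint angles; "joint_velocities": joint speeds; "tau": joint torques, N m; "position": TCP position; "ee_rot": TCP orientation; "ft_force": force on the tool from outside, world axes, zero at the start; "torque": the same for the moment, N m; "grip_width": opening from 0.0 (shut) to 1.0 (fully open).
Only numpy, scipy, OpenCV 4.12 (cv2) and the standard library are available. Lean on these libraries where they do the work, as an engineer would, in place of code of your own. Each camera call takes 0.05 s, during which the arm holds its last target. There are 200 camera calls.

## Working session

There is one attempt and no reset: what is moved stays moved. The work goes in short steps, Python scripts to look and compute and a tool call to move; the robot and the scene stay as the last step left them, time stands still between calls to the robot, and variables do not carry over. Pictures are saved under pics/ and viewed, about 8 in all and at most 12, crops included, and the job is handed in when it is done.

Besides the shell and the picture viewer there is one more tool, called after "Call:" as name(argument=value, ...) on one line, values as JSON. servo_tool: Moves the arm, as the interface text tells. Its arguments: {"type":"object","properties":{"motion":{"type":"array"},"grip_force":{"type":"number"}},"required":["motion"]}

```bash
mkdir -p pics; ls
cat > h.py <<'E'
import numpy as np, cv2
from scipy.spatial.transform import Rotation as R
from workcell import monitor, eyes, ticket, models
np.set_printoptions(precision=4,suppress=True)
def T():
    o=monitor.get_obs(); M=np.eye(4); M[:3,:3]=R.from_quat(o["ee_rot"]).as_matrix(); M[:3,3]=o["position"]; return M
def cam2world(name, Tt=None):
    i=eyes.camera_info(name)
    return (T() if Tt is None else Tt)@np.array(i["tool_from_camera"]) if name=="wrist" else np.linalg.inv(np.array(i["extrinsics"]))
def snap(name,fn=None):
    Tt=T(); im,d=eyes.camera(name)
    C=cam2world(name,Tt); K=np.array(eyes.camera_info(name)["intrinsics"])
    if fn: cv2.imwrite("pics/"+fn,im)
    return im,d,C,K
def cloud(d,C,K):
    v,u=np.indices(d.shape); 
    P=np.stack([(u-K[0,2])/K[0,0]*d,(v-K[1,2])/K[1,1]*d,d],-1)
    W=P@C[:3,:3].T+C[:3,3]; W[d<=0]=np.nan; return W
def find(name,thing,C):
    for r in models.boxes_of(name,thing)[:3]:
        p=np.array(r["point"]); print(name,thing,round(r["confidence"],2),C[:3,:3]@p+C[:3,3])
def proj(p,C,K):
    q=np.linalg.inv(C)@np.append(p,1); return (K@(q[:3]/q[2]))[:2]
E
python3 - <<'E'
from h import *
o=monitor.get_obs(); print(o); print(T())
for c in ["scene","top"]:
    im,d,C,K=snap(c,c+"1.png"); print(c,C,K[0,0])
    for t in ["peg","peg_tip","slot","panel_a","beaker","holder","mat","amber_bottle","clear_bottle","brush","rack"]: find(c,t,C)
    np.savez(c+"1.npz",im=im,d=d,C=C,K=K)
print(monitor.get_obs()["clock"])
E
```

```text
pics
{'clock': 0.0, 'joint_pos': array([ 1.2454,  0.3329, -0.0647,  1.4609,  0.0216,  1.3499, -0.0885]), 'joint_velocities': array([-0.0015, -0.0004,  0.0008, -0.0002,  0.001 ,  0.0007,  0.0008]), 'tau': array([ -0.0004, -62.5436,   0.0491, -39.1607,   0.0164,   0.01  ,
         0.    ]), 'position': array([ 0.1863, -0.5962,  0.2305]), 'ee_rot': array([ 0.8057, -0.5924, -0.0006, -0.0004]), 'ft_force': array([ 0.7517, -0.7269,  0.6327]), 'torque': array([ 0.0229, -0.0249, -0.0185]), 'grip_width': 0.999880428679968}
[[ 0.2982 -0.9545 -0.0004  0.1863]
 [-0.9545 -0.2982  0.0013 -0.5962]
 [-0.0014  0.     -1.      0.2305]
 [ 0.      0.      0.      1.    ]]
scene [[ 0.16    0.7342 -0.6598  1.3409]
 [ 0.9871 -0.1226  0.1029 -0.0534]
 [-0.0054 -0.6677 -0.7444  1.0146]
 [ 0.      0.      0.      1.    ]] 376.1512864793396
scene peg 0.49 [ 0.4501 -0.3498  0.0409]
scene peg_tip 0.59 [ 0.4489 -0.3444  0.0421]
scene panel_a 0.89 [ 0.5895 -0.0426  0.1042]
scene panel_a 0.36 [0.475  0.3441 0.0759]
scene beaker 0.66 [0.4752 0.3468 0.075 ]
scene holder 0.63 [ 0.4713 -0.3396  0.0336]
scene mat 0.53 [
[... 272 characters left out ...]
041]
top [[-0.0008 -0.9893  0.1458  0.3846]
 [-0.9996  0.005   0.0285  0.0453]
 [-0.0289 -0.1457 -0.9889  1.2108]
 [ 0.      0.      0.      1.    ]] 369.61226182094487
top peg 0.77 [ 0.4336 -0.3484  0.0356]
top peg 0.44 [0.421  0.3437 0.0031]
top peg_tip 0.63 [ 0.4336 -0.3435  0.0342]
top panel_a 0.68 [ 0.5908 -0.0368  0.0976]
top beaker 0.58 [0.4533 0.342  0.0933]
top holder 0.94 [ 0.4318 -0.338   0.0337]
top holder 0.53 [0.4535 0.3385 0.0968]
top mat 0.69 [0.4164 0.3423 0.0043]
top amber_bottle 0.74 [ 0.6869 -0.3277  0.1121]
top clear_bottle 0.96 [0.6744 0.3454 0.1354]
top brush 0.64 [0.6288 0.4544 0.0209]
top rack 0.68 [ 0.5151 -0.0299  0.0051]
top rack 0.38 [ 0.4316 -0.3388  0.0345]
1.2
```

View pics/scene1.png

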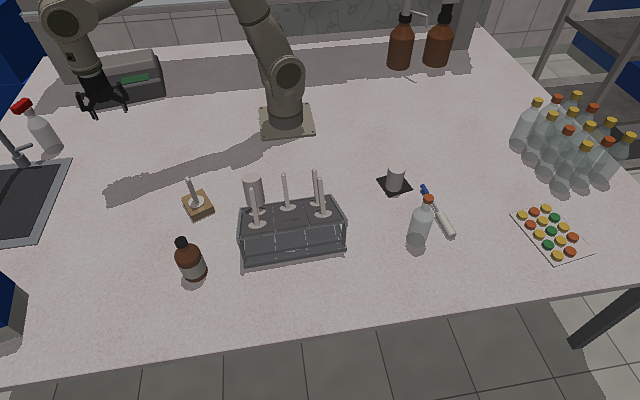

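View pics/top1.png

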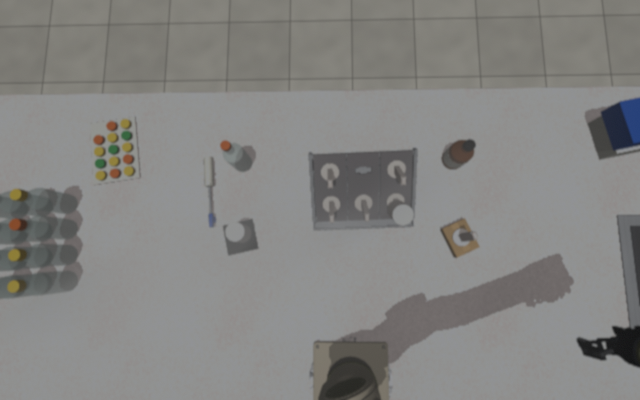

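The empty slot is the middle of the upper row: top view about (363,170), scene view about (293,235). The peg and holder are at top (460,237), on the robot's right. The beaker is on the mat at top (236,232), on its left. I'll move above the holder for a wrist look.

Call:
servo_tool(motion=[[1, -0.164, -0.313, -0.13, 0, 0, 0], [1, -0.164, -0.313, -0.13, 0, 0, 0], [1, -0.164, -0.313, -0.13, 0, 0, 0], [1, -0.164, -0.313, -0.13, 0, 0, 0], [1, -0.164, -0.313, -0.13, 0, 0, 0], [1, -0.164, -0.313, -0.13, 0, 0, 0], [1, -0.164, -0.313, -0.13, 0, 0, 0], [1, -0.164, -0.313, -0.13, 0, 0, 0]])

```text
clock: 2.2
position: [0.436, -0.347, 0.3612]
ee_rot: [0.806, -0.592, -0.0, 0.0]
ft_force: [0.4, -0.5, -0.9]
grip_width: 0.998
```

Run:
```python
from h import *
o=monitor.get_obs(); print(o["clock"],o["joint_pos"]); print(T())
im,d,C,K=snap("wrist","w1.png"); np.savez("w1.npz",im=im,d=d,C=C,K=K)
print("camfromtool",eyes.camera_info("wrist")["tool_from_camera"],K[0,0])
for t in ["peg","peg_tip","holder"]: find("wrist",t,C)
W=cloud(d,C,K)
z=W[...,2]
m=(z>0.14)&(z<0.16); print("tip cloud",m.sum(),np.median(W[m],0) if m.any() else "", np.nanmax(z[m]) if m.any() else "")
for lo,hi in [(0.027,0.0345),(0.0345,0.042),(0.06,0.14)]:
    m=(z>lo)&(z<hi)&(abs(W[...,0]-.44)<.1)&(abs(W[...,1]+.345)<.1)
    if m.sum()>20: print(lo,hi,m.sum(),cv2.minAreaRect((W[m][:,:2]*1000).astype(np.float32)), np.median(z[m]))
```

```text
2.2 [ 0.8442  0.1626 -0.2942  1.4058  0.0475  1.5801 -0.7137]
[[ 0.2984 -0.9545 -0.0003  0.436 ]
 [-0.9545 -0.2984 -0.0004 -0.347 ]
 [ 0.0003  0.0004 -1.      0.3612]
 [ 0.      0.      0.      1.    ]]
camfromtool [[ 1.      0.0006  0.0011 -0.0004]
 [-0.0009  0.9579  0.2872 -0.0741]
 [-0.0009 -0.2872  0.9579 -0.1423]
 [ 0.      0.      0.      1.    ]] 276.82274972442724
wrist peg 0.74 [ 0.4408 -0.3457  0.0365]
wrist peg_tip 0.65 [ 0.4429 -0.3462  0.0312]
wrist holder 0.91 [ 0.4438 -0.3479  0.0325]
tip cloud 1965 [ 0.4894 -0.0501  0.1493] 0.1599994324788631
0.027 0.0345 1835 ((437.35186767578125, -349.6289367675781), (100.22592163085938, 80.28064727783203), 24.539522171020508) 0.03174733169829885
0.0345 0.042 610 ((445.726806640625, -354.2803039550781), (54.860931396484375, 70.68099212646484), 58.57328414916992) 0.03676196923152289
0.06 0.14 82 ((449.5608215332031, -345.51153564453125), (0.6075654029846191, 13.905917167663574), 23.67905044555664) 0.10595228147753993
```

Run:
```python
from h import *
q=np.load("w1.npz"); W=cloud(q["d"],q["C"],q["K"]); z=W[...,2]
# collar: points at z~0.037 -> min enclosing circle, robust: fit
near=(np.hypot(W[...,0]-.44,W[...,1]+.347)<.07)
m=near&(z>.0355)&(z<.0385)
p=(W[m][:,:2]*1000).astype(np.float32); print(cv2.minEnclosingCircle(p), m.sum())
m=near&(z>.045)&(z<.165); P=W[m]; print(m.sum(), P.min(0),P.max(0))
t=P[P[:,2]>P[:,2].max()-.006]; print("tip",t.mean(0),len(t))
im=q["im"].copy(); cv2.imwrite("pics/w1c.png",cv2.resize(im,None,fx=1.2,fy=1.2))
```

```text
((438.96807861328125, -350.0852355957031), 27.53319549560547) 540
288 [ 0.4252 -0.36    0.046 ] [ 0.4525 -0.3391  0.1534]
tip [ 0.4394 -0.35    0.1502] 150
```

View pics/w1c.png

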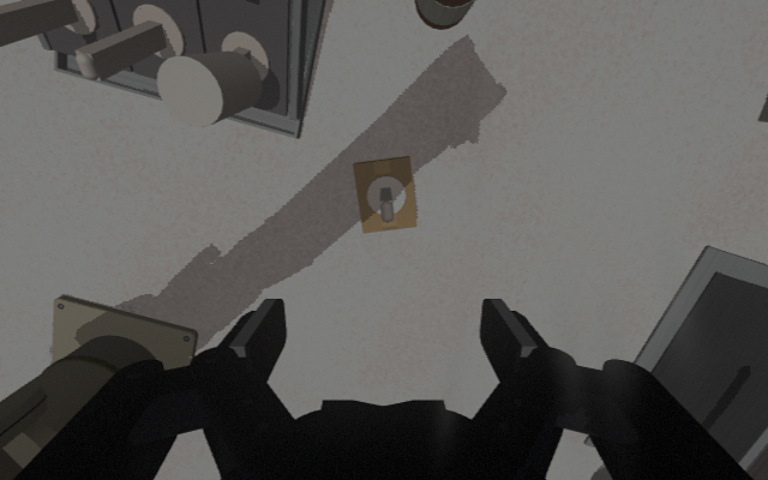

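Blade axis azimuth is 23.7° and the peg axis stands at (0.439, -0.350), upright. In the picture the peg stands at about (387,200) and nothing is near it. I'll descend and grip at peg z of about 88 mm.

Call:
servo_tool(motion=[[1, 0.0038, -0.002, 0.05, 0, 0, -6.3], [1, 0.0038, -0.002, 0.11, 0, 0, -6.3], [1, 0.0038, -0.002, 0.17, 0, 0, -6.3], [1, 0.0038, -0.002, 0.22, 0, 0, -6.3], [1, 0.0038, -0.002, 0.26, 0, 0, -6.3], [1, 0.0038, -0.002, 0.26, 0, 0, -6.3], [0, 0.0038, -0.002, 0.26, 0, 0, -6.3], [0, 0.0038, -0.002, 0.26, 0, 0, -6.3], [0, 0.0038, -0.002, 0.26, 0, 0, -6.3], [0, 0.0038, -0.002, 0.26, 0, 0, -6.3], [0, 0.0038, -0.002, 0.26, 0, 0, -6.3], [0, 0.0038, -0.002, 0.26, 0, 0, -6.3], [0, 0.0038, -0.002, 0.26, 0, 0, -6.3], [0, 0.0038, -0.002, 0.26, 0, 0, -6.3]], grip_force=60)

```text
clock: 4.15
position: [0.4396, -0.35, 0.102]
ee_rot: [0.837, -0.547, 0.0, 0.0]
ft_force: [-1.9, 0.1, 6.7]
grip_width: 0.156
```

Run:
```python
from h import *
o=monitor.get_obs(); print(o["clock"],o["joint_pos"],o["grip_width"],o["ft_force"]); print(T())
# rack geometry from the first top + wrist + scene clouds
q=np.load("top1.npz"); W=cloud(q["d"],q["C"],q["K"])
m=(abs(W[...,0]-.58)<.11)&(abs(W[...,1]+.04)<.13)&(W[...,2]>.03)&(W[...,2]<.16)
P=W[m]; best=None; rng=np.random.default_rng(0)
for _ in range(800):
    a,b,c=P[rng.choice(len(P),3,False)]; n=np.cross(b-a,c-a); l=np.linalg.norm(n)
    if l<1e-5: continue
    n/=l; k=abs((P-a)@n)<.003
    if abs(abs(n[2])-.866)<.1 and (best is None or k.sum()>best.sum()): best=k
Q=P[best]; c=Q.mean(0); n=np.linalg.svd(Q-c)[2][2]; n*=np.sign(n[2]); print("plane",best.sum(),c,n,"tilt",np.degrees(np.arccos(n[2])),"az",np.degrees(np.arctan2(n[1],n[0])))
h=(P-c)@n
k=(h>.105)&(h<.127)
# tips cluster
T_=P[k]; print(len(T_))
W2=W.copy(); H=(W2-c)@n
mm=((H>.100)&(H<.135)&(abs(W[...,0]-.52)<.17)&(abs(W[...,1]+.04)<.14)).astype(np.uint8)
nl,L,S,Cc=cv2.connectedComponentsWithStats(mm)
for i in range(1,nl):
    if S[i,4]>3: w=W[L==i]; print(Cc[i],S[i,4],np.median(w,0),np.nanmax(H[L==i]))
print("under px 363,170:",W[168:173,363])
```

```text
4.15 [ 0.8469  0.3207 -0.3003  1.7698  0.107   1.0659 -0.6488] 0.15566399191098787 [-1.9073  0.1223  6.717 ]
[[ 0.4011 -0.916   0.0007  0.4396]
 [-0.916  -0.4011 -0.0007 -0.35  ]
 [ 0.0009 -0.0004 -1.      0.102 ]
 [ 0.      0.      0.      1.    ]]
plane 3535 [ 0.5986 -0.0356  0.0949] [-0.4993 -0.0187  0.8663] tilt 29.974066621167495 az -177.85880981024982
10
[402.4828 180.1724] 58 [ 0.5845 -0.1383  0.2172] 0.12203308867127742
[329.9375 183.3125] 48 [0.5774 0.0588 0.219 ] 0.12108661169698444
[401.9265 214.2887] 381 [ 0.4968 -0.1421  0.1743] 0.1327255109682361
[330.9773 217.75  ] 44 [0.4872 0.0569 0.1667] 0.12430045128081109
[366.0208 216.6875] 48 [ 0.49   -0.0421  0.165 ] 0.12135548456846106
under px 363,170: [[ 0.6699 -0.0484  0.0051]
 [ 0.667  -0.0485  0.0032]
 [ 0.6636 -0.0484  0.003 ]
 [ 0.6605 -0.0485  0.0016]
 [ 0.6567 -0.0483  0.0034]]
```

Gripped: opening 13.2 mm against the 14 mm blade. Next I'll lift and compute the hover pose over the slot.

```bash
cat >> h.py <<'E'
def slotframe(yaw=2.1):
    return R.from_euler("z",yaw,degrees=True).as_matrix()@R.from_euler("y",-30,degrees=True).as_matrix()
def toolR(S,lock=0): # tool z=-n, x=+slot x, then rz lock deg about tool z
    return S@np.diag([1,-1,-1.])@R.from_euler("z",lock,degrees=True).as_matrix()
def move(Tg,T0=None):
    D=np.linalg.inv(T() if T0 is None else T0)@Tg
    print("shift",D[:3,3].round(4),"rot deg",np.degrees(R.from_matrix(D[:3,:3]).as_rotvec()).round(2))
def mk(Rm,p):
    M=np.eye(4); M[:3,:3]=Rm; M[:3,3]=p; return M
E
python3 - <<'E'
from h import *
S=slotframe(); n=S[:,2]; print(S)
p=np.array([.641,-.0375,.117])+n*.24
T1=T(); T1[2,3]=.36; move(T1)
print(p); move(mk(toolR(S),p),T1); move(mk(toolR(S),p))
E
```

```text
[[ 0.8654 -0.0366 -0.4997]
 [ 0.0317  0.9993 -0.0183]
 [ 0.5     0.      0.866 ]]
shift [ 0.0002 -0.0001 -0.258 ] rot deg [-0. -0.  0.]
[ 0.5211 -0.0419  0.3248]
shift [-0.2496 -0.1982  0.035 ] rot deg [ 17.91  26.25 -66.8 ]
shift [-0.2494 -0.1983 -0.223 ] rot deg [ 17.91  26.25 -66.8 ]
```

Call:
servo_tool(motion=[[0, 0, 0, -0.05, 0, 0, 0], [0, 0, 0, -0.11, 0, 0, 0], [0, 0, 0, -0.17, 0, 0, 0], [0, 0, 0, -0.23, 0, 0, 0], [0, 0, 0, -0.258, 0, 0, 0], [0, -0.03, -0.025, -0.258, 2.2, 3.3, -8.3], [0, -0.062, -0.05, -0.258, 4.5, 6.6, -16.7], [0, -0.094, -0.075, -0.258, 6.7, 9.8, -25], [0, -0.125, -0.1, -0.258, 9, 13.1, -33.4], [0, -0.156, -0.124, -0.255, 11.2, 16.4, -41.7], [0, -0.187, -0.149, -0.245, 13.4, 19.7, -50], [0, -0.218, -0.174, -0.235, 15.7, 23, -58.4], [0, -0.249, -0.198, -0.223, 17.9, 26.25, -66.8], [0, -0.249, -0.198, -0.223, 17.9, 26.25, -66.8], [0, -0.249, -0.198, -0.223, 17.9, 26.25, -66.8], [0, -0.249, -0.198, -0.223, 17.9, 26.25, -66.8]])

```text
clock: 6.15
position: [0.521, -0.0432, 0.3248]
ee_rot: [0.966, 0.017, 0.258, -0.005]
ft_force: [0.3, -0.2, 0.2]
grip_width: 0.16
```

Run:
```python
from h import *
o=monitor.get_obs(); print(o["clock"],o["joint_pos"],o["grip_width"],o["ft_force"]); print(T())
im,d,C,K=snap("wrist","w2.png"); np.savez("w2.npz",im=im,d=d,C=C,K=K,T=T())
for t in ["peg","peg_foot","slot","panel_a"]: find("wrist",t,C)
W=cloud(d,C,K)
m=(np.hypot(W[...,0]-.64,W[...,1]+.04)<.09)&(W[...,2]>.06)&(W[...,2]<.17)
P=W[m]; S=slotframe(); h=P@S[:,2]; hist,e=np.histogram(h,60); print(e[hist.argmax()],hist.max())
```

```text
6.15 [ 0.6024 -0.3082 -0.4639  1.9862 -0.2697  0.9251  0.2629] 0.15957324861777236 [ 0.2618 -0.1679  0.1867]
[[ 0.8658  0.0345  0.4991  0.521 ]
 [ 0.0295 -0.9994  0.018  -0.0432]
 [ 0.4994 -0.0009 -0.8663  0.3248]
 [ 0.      0.      0.      1.    ]]
wrist peg 0.94 [ 0.5282 -0.0319  0.3143]
wrist peg_foot 0.93 [ 0.5271 -0.0327  0.3177]
wrist panel_a 0.72 [0.4898 0.0228 0.0028]
-0.21610102095784603 1346
```

View pics/w2.png

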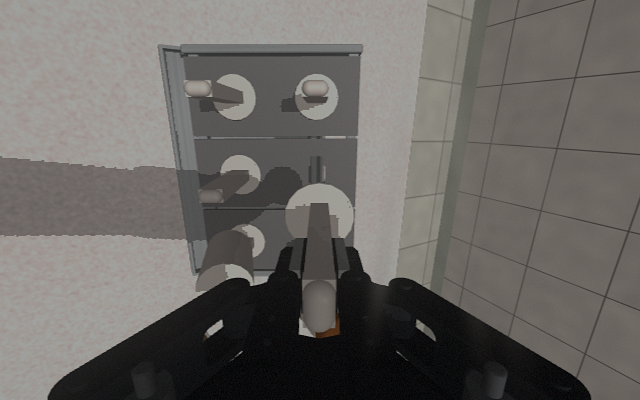

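The collar in hand covers half the slot; its visible end is at about (317,156–182). I'll measure the slot hole and the held collar from the same cloud.

Run:
```python
from h import *
q=np.load("w2.npz"); W=cloud(q["d"],q["C"],q["K"]); im=q["im"]
# refit plane on board
m=(abs(W[...,0]-.6)<.1)&(abs(W[...,1]+.04)<.14)&(W[...,2]>.04)&(W[...,2]<.18)
S=slotframe(); h=W@S[:,2]
k=m&(abs(h+.2145)<.006); P=W[k]
for _ in range(4):
    c=P.mean(0); n=np.linalg.svd(P-c,full_matrices=False)[2][2]; n*=np.sign(n[2]); P=W[k]; P=P[abs((P-c)@n)<.0015]
print(len(P),"tilt",np.degrees(np.arccos(n[2])),"az",np.degrees(np.arctan2(-n[1],-n[0])),c)
# board point with z=.118 at y=-.0375
H=(W-c)@n
rel=(W-np.array([.641,-.0375,.117]))@S   # slot-ish coords
# collars of fixed pegs: height 3..7mm
for nm,(x0,y0) in {"UL":(0,.1),"LM":(-.105,0),"LL":(-.105,.1)}.items():
    g=(abs(H-.005)<.0015)&(np.hypot(rel[...,0]-x0,rel[...,1]-y0)<.04)
    print(nm,g.sum(),cv2.minEnclosingCircle((rel[g][:,:2]*1000).astype(np.float32)))
g=(H<-.003)&(H>-.15)&(abs(rel[...,1]-.01)<.03)&(abs(rel[...,0])<.035)
v,u=np.where(g); print(g.sum(),(u.min(),u.max(),v.min(),v.max()) if g.any() else "")
# intersect rays of the hole pixels with the plane
C=q["C"];K=q["K"]
def onplane(u,v,off=0):
    r=C[:3,:3]@np.linalg.inv(K)@np.array([u,v,1.]); o=C[:3,3]; t=((c+n*off-o)@n)/(r@n); return o+r*t
for v0 in range(150,188,3):
    us=[u0 for u0 in range(295,340) if g[v0,u0]]
    if us: print(v0,us[0],us[-1],[(((onplane(x,v0)-np.array([.641,-.0375,.117]))@S)[:2]*1000).round(1) for x in (us[0]-.5,us[-1]+.5)])
# held collar: top face at tool z ~ .065 -> tool coords
Tt=q["T"]; L=(W-Tt[:3,3])@Tt[:3,:3]
hc=(abs(L[...,2]-.065)<.006)&(np.hypot(L[...,0],L[...,1])<.04)
l=L[hc]; print("collar",hc.sum(),np.median(l[:,2]),cv2.minEnclosingCircle((l[:,:2]*1000).astype(np.float32)))
A=np.c_[l[:,:2],np.ones(len(l))]; print("tilt fit",np.linalg.lstsq(A,l[:,2],rcond=None)[0])
cv2.imwrite("pics/w2c.png",cv2.resize(im[130:260,250:390],None,fx=4,fy=4,interpolation=cv2.INTER_CUBIC))
```

```text
16611 tilt 30.032864723905483 az 2.043307420601568 [ 0.592  -0.0033  0.0921]
UL 912 ((-3.478518486022949, 98.13023376464844), 27.695512771606445)
LM 768 ((-108.17183685302734, -1.2960338592529297), 27.803659439086914)
LL 1022 ((-108.25453186035156, 98.27838134765625), 27.771209716796875)
270 (np.int64(299), np.int64(331), np.int64(137), np.int64(174))
156 310 322 [array([-12.3,  23.1]), array([ 5.5, 23.1])]
159 310 322 [array([-12.3,  19. ]), array([ 5.5, 19. ])]
162 310 322 [array([-12.4,  14.9]), array([ 5.5, 14.9])]
165 310 322 [array([-12.4,  10.8]), array([ 5.5, 10.8])]
168 308 324 [array([-15.2,   6.6]), array([8.3, 6.6])]
171 308 321 [array([-15.3,   2.4]), array([4.1, 2.4])]
174 310 315 [array([-12.6,  -1.8]), array([-4.2, -1.8])]
collar 2507 0.06547999661791394 ((0.30265483260154724, 1.2634347677230835), 27.92790985107422)
tilt fit [-0.0025 -0.0031  0.0654]
```

View pics/w2c.png

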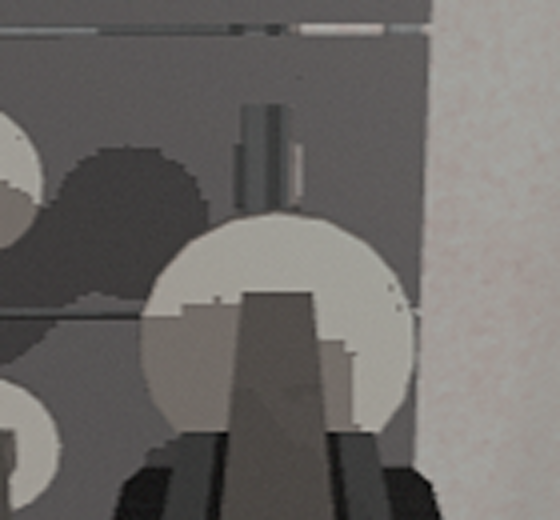

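```bash
cat >> h.py <<'E'
S=slotframe(2.05)
c0=np.array([.592,-.0033,.0921]); 
slot=np.array([.641,-.0375,.117])+slotframe()@np.array([-.00345,-.0016,0]); slot=slot+S[:,2]*((c0-slot)@S[:,2])
pegt=np.array([.0003,.00126,.0705])  # peg origin in tool
def pegpose(k,lock=0,pt=pegt):
    Rm=toolR(S,lock); return mk(Rm, slot+S[:,2]*k-Rm@pt)
E
python3 - <<'E'
from h import *
print(slot); print(S.T@(T()[:3,:3]@pegt+T()[:3,3]-slot))
for k in (.03,.0): move(pegpose(k))
E
```

```text
[ 0.6369 -0.0392  0.1173]
[ 0.0032 -0.0004  0.1669]
shift [-0.0032 -0.0004  0.1369] rot deg [-0.04  0.05 -0.01]
shift [-0.0031 -0.0004  0.1669] rot deg [-0.04  0.05 -0.01]
```

Call:
servo_tool(motion=[[0, -0.0032, 0.0004, 0.04, 0, 0, 0], [0, -0.0032, 0.0004, 0.09, 0, 0, 0], [0, -0.0032, 0.0004, 0.125, 0, 0, 0], [0, -0.0032, 0.0004, 0.14, 0, 0, 0], [0, -0.0032, 0.0004, 0.14, 0, 0, 0], [0, -0.0032, 0.0004, 0.14, 0, 0, 0]])

```text
clock: 7.15
position: [0.5882, -0.0403, 0.2029]
ee_rot: [0.966, 0.018, 0.259, -0.005]
ft_force: [0.6, -0.4, 0.4]
grip_width: 0.158
```

Run:
```python
from h import *
o=monitor.get_obs(); print(o["clock"],o["ft_force"]); print(S.T@(T()[:3,:3]@pegt+T()[:3,3]-slot)*1000)
move(pegpose(.0))
im,d,C,K=snap("wrist"); np.savez("w3.npz",im=im,d=d,C=C,K=K,T=T())
cv2.imwrite("pics/w3.png",cv2.resize(im[100:280,220:420],None,fx=3,fy=3,interpolation=cv2.INTER_CUBIC))
```

```text
7.15 [ 0.5666 -0.4061  0.3732]
[ 0.9592 -0.5989 28.0447]
shift [-0.0009 -0.0006  0.028 ] rot deg [-0.01 -0.05  0.03]
```

View pics/w3.png

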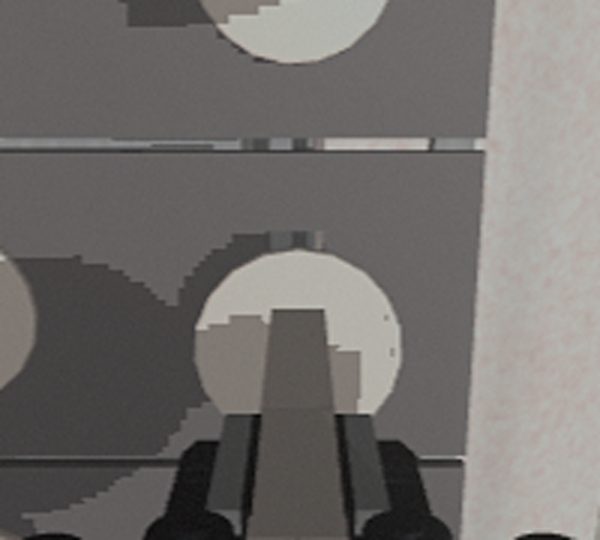

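The slot's visible end at (296,240) lines up with the collar centre at (298,330), about 1 mm up-slope, which agrees with the pose. I'll correct that and insert slowly.

Call:
servo_tool(motion=[[0, -0.0009, -0.0006, 0.0, 0, 0, 0], [0, -0.0009, -0.0006, 0.003, 0, 0, 0], [0, -0.0009, -0.0006, 0.006, 0, 0, 0], [0, -0.0009, -0.0006, 0.009, 0, 0, 0], [0, -0.0009, -0.0006, 0.012, 0, 0, 0], [0, -0.0009, -0.0006, 0.015, 0, 0, 0], [0, -0.0009, -0.0006, 0.015, 0, 0, 0]])

```text
clock: 8.07
position: [0.5945, -0.0391, 0.1876]
ee_rot: [0.966, 0.018, 0.258, -0.005]
ft_force: [-0.3, 0.4, -0.5]
grip_width: 0.154
```

Run:
```python
from h import *
o=monitor.get_obs(); print(o["clock"],S.T@o["ft_force"],o["torque"]); print(S.T@(T()[:3,:3]@pegt+T()[:3,3]-slot)*1000)
move(pegpose(.0))
```

```text
8.075 [-0.4711  0.3742 -0.3168] [-0.0622  0.5753 -0.0252]
[-1.315   0.449  11.6024]
shift [0.0012 0.0004 0.0116] rot deg [-0.07  0.07  0.03]
```

Call:
servo_tool(motion=[[0, 0.0006, 0.0002, 0.003, 0, 0, 0], [0, 0.0006, 0.0002, 0.006, 0, 0, 0], [0, 0.0006, 0.0002, 0.009, 0, 0, 0], [0, 0.0006, 0.0002, 0.011, 0, 0, 0], [0, 0.0006, 0.0002, 0.012, 0, 0, 0], [0, 0.0006, 0.0002, 0.012, 0, 0, 0]])

```text
clock: 8.82
position: [0.6009, -0.0392, 0.1779]
ee_rot: [0.966, 0.018, 0.258, -0.005]
ft_force: [-4.0, 0.5, 3.1]
grip_width: 0.156
```

Run:
```python
from h import *
o=monitor.get_obs(); print(o["clock"],S.T@o["ft_force"],o["torque"],o["joint_pos"]); print(S.T@(T()[:3,:3]@pegt+T()[:3,3]-slot)*1000)
move(pegpose(.0)); move(pegpose(0,90),pegpose(0))
im,d,C,K=snap("wrist"); W=cloud(d,C,K); Tt=T(); L=(W-Tt[:3,3])@Tt[:3,:3]
r=(W-slot)@S; g=(abs(r[...,2]-.006)<.006)&(np.hypot(r[...,0],r[...,1])<.027)&(r[...,1]>.012); print("collar top h",np.percentile(r[g][:,2],[10,50,90]))
g=(np.hypot(r[...,0],r[...,1])>.035)&(abs(r[...,0])<.04)&(abs(r[...,1])<.06)&(abs(r[...,2])<.01)&(r[...,1]>.0); print("board h",np.percentile(r[g][:,2],[10,50,90]))
```

```text
8.825 [-1.8722  0.6067  4.6262] [0.041  0.9921 0.0207] [ 0.6003  0.0272 -0.5995  2.0393 -0.0111  0.5578  0.0494]
[-0.5929  0.1549 -0.0144]
shift [ 0.0005  0.0001 -0.    ] rot deg [-0.05  0.07  0.03]
shift [0.0016 0.001  0.    ] rot deg [ 0. -0. 90.]
collar top h [0.0041 0.005  0.0059]
board h [-0.001  -0.0001  0.0008]
```

Collar home: its top measures 5.0 mm above the board, with 4.6 N contact. Turning clockwise.

Call:
servo_tool(motion=[[0, 0.0004, 0, 0, 0, 0, 9], [0, 0.0005, 0, 0, 0, 0, 18], [0, 0.0008, 0, 0, 0, 0, 27], [0, 0.001, 0.0001, 0, 0, 0, 36], [0, 0.0012, 0.0002, 0, 0, 0, 45], [0, 0.0013, 0.0003, 0, 0, 0, 54], [0, 0.0015, 0.0005, 0, 0, 0, 63], [0, 0.0016, 0.0006, 0, 0, 0, 72], [0, 0.0017, 0.0008, 0, 0, 0, 81], [0, 0.0018, 0.001, 0, 0, 0, 90], [0, 0.0018, 0.001, 0, 0, 0, 90], [0, 0.0018, 0.001, 0, 0, 0, 90], [0, 0.0018, 0.001, 0, 0, 0, 90]])

```text
clock: 10.5
position: [0.6028, -0.0402, 0.179]
ee_rot: [0.696, -0.67, 0.18, -0.186]
ft_force: [0.0, -0.0, 2.0]
grip_width: 0.158
```

Run:
```python
from h import *
o=monitor.get_obs(); print(o["clock"],S.T@o["ft_force"],o["torque"],o["joint_pos"]); print(S.T@(T()[:3,:3]@pegt+T()[:3,3]-slot)*1000); print(S.T@T()[:3,:3])
im,d,C,K=snap("wrist","w4.png"); np.savez("w4.npz",im=im,d=d,C=C,K=K,T=T()); W=cloud(d,C,K)
r=(W-slot)@S; g=(np.hypot(r[...,0],r[...,1])<.027)&(r[...,0]<-.014)&(abs(r[...,2]-.005)<.006); print("collar top h",g.sum(),np.percentile(r[g][:,2],[10,50,90]) if g.any() else "")
# blade face direction
b=(r[...,2]>.02)&(r[...,2]<.05)&(np.hypot(r[...,0],r[...,1])<.02); print(b.sum(), cv2.minAreaRect((r[b][:,:2]*1000).astype(np.float32)) if b.sum()>5 else "")
```

```text
10.5 [ 0.9926 -0.0215  1.7024] [ 0.0275  0.2794 -0.0145] [ 0.5583  0.0276 -0.5561  2.0362 -0.0137  0.5592 -1.5163]
[ 0.0373  0.0633 -0.0345]
[[ 0.0025 -1.     -0.0004]
 [-1.     -0.0025  0.0008]
 [-0.0008  0.0004 -1.    ]]
collar top h 123 [0.0039 0.0048 0.0056]
306 ((11.64858341217041, 1.0504465103149414), (1.2982463836669922, 13.976280212402344), 0.804139256477356)
```

Peg locked: tool turned 89.9°, blade edge along the slope within 1°, collar at 4.8 mm. Next I'll release, back off and go over to the beaker.

Run:
```python
from h import *
q=np.load("top1.npz"); W=cloud(q["d"],q["C"],q["K"])
m=(abs(W[...,2]-.099)<.012)&(np.hypot(W[...,0]-.45,W[...,1]-.342)<.07)
print(m.sum(),cv2.minEnclosingCircle((W[m][:,:2]*1000).astype(np.float32)),np.median(W[m][:,2]))
T0=T(); T1=T0.copy(); T1[:3,3]-=T0[:3,2]*.16; print(T1[:3,3])
Rb=R.from_euler("z",37,degrees=True).as_matrix()@np.diag([1,-1,-1.])
move(mk(Rb,[.45,.342,.33]))
```

```text
316 ((453.3354797363281, 350.1465759277344), 29.951623916625977) 0.09809585278193811
[ 0.5229 -0.0432  0.3176]
shift [-0.3877  0.0442 -0.2   ] rot deg [ -16.97  -32.53 -121.43]
```

Call:
servo_tool(motion=[[1, 0, 0, 0, 0, 0, 0], [1, 0, 0, 0, 0, 0, 0], [1, 0, 0, 0, 0, 0, 0], [1, 0, 0, 0, 0, 0, 0], [1, 0, 0, 0, 0, 0, 0], [1, 0, 0, -0.015, 0, 0, 0], [1, 0, 0, -0.05, 0, 0, 0], [1, 0, 0, -0.1, 0, 0, 0], [1, 0, 0, -0.16, 0, 0, 0], [1, 0, 0, -0.16, 0, 0, 0]])

```text
clock: 11.8
position: [0.5234, -0.0434, 0.3227]
ee_rot: [0.695, -0.67, 0.183, -0.188]
ft_force: [0.6, -0.6, 0.1]
grip_width: 1.0
```

Run:
```python
from h import *
o=monitor.get_obs(); print(S.T@(T()[:3,3]-slot), o["clock"])
im,d,C,K=snap("wrist"); W=cloud(d,C,K); r=(W-slot)@S
g=(np.hypot(r[...,0],r[...,1])<.03)&(abs(r[...,2]-.005)<.006)
v=r[g]; print("collar",g.sum(),cv2.minEnclosingCircle((v[v[:,2]>.003][:,:2]*1000).astype(np.float32)),np.percentile(v[:,2],[10,50,90]))
t=(r[...,2]>.108)&(np.hypot(r[...,0],r[...,1])<.025); print("tip",t.sum(),np.median(r[t],0),r[t][:,2].max())
b=(r[...,2]>.02)&(r[...,2]<.11)&(np.hypot(r[...,0],r[...,1])<.02); print(cv2.minAreaRect((r[b][:,:2]*1000).astype(np.float32)))
Rb=R.from_euler("z",37,degrees=True).as_matrix()@np.diag([1,-1,-1.])
move(mk(Rb,[.453,.350,.30]))
```

```text
[ 0.0043 -0.0001  0.2348] 11.8
collar 1081 ((-1.2288652658462524, 0.7737224102020264), 27.890596389770508) [0.0003 0.0051 0.0062]
tip 7324 [0.0151 0.0006 0.318 ] 0.33554587190957913
((9.893841743469238, 0.6675186157226562), (13.905219078063965, 1.530154824256897), 89.66521453857422)
shift [-0.3957  0.058  -0.0114] rot deg [ -16.99  -32.82 -121.46]
```

Call:
servo_tool(motion=[[1, -0.04, 0.006, -0.04, -1.4, -2.7, -10], [1, -0.09, 0.013, -0.04, -2.8, -5.5, -20], [1, -0.13, 0.02, -0.04, -4.2, -8.2, -30], [1, -0.165, 0.025, -0.04, -5.6, -10.9, -40], [1, -0.2, 0.03, -0.04, -7.1, -13.7, -50.5], [1, -0.23, 0.034, -0.035, -8.5, -16.4, -61], [1, -0.26, 0.04, -0.03, -9.9, -19.1, -71], [1, -0.29, 0.044, -0.025, -11.3, -21.9, -81], [1, -0.32, 0.048, -0.02, -12.7, -24.6, -91], [1, -0.35, 0.052, -0.015, -14.1, -27.3, -101], [1, -0.38, 0.056, -0.011, -15.6, -30, -111], [1, -0.3957, 0.058, -0.011, -17, -32.8, -121.5], [1, -0.3957, 0.058, -0.011, -17, -32.8, -121.5], [1, -0.3957, 0.058, -0.011, -17, -32.8, -121.5], [1, -0.3957, 0.058, -0.011, -17, -32.8, -121.5]])

```text
clock: 13.72
position: [0.453, 0.3493, 0.2981]
ee_rot: [0.949, 0.316, -0.001, -0.001]
ft_force: [-1.0, 0.3, -0.3]
grip_width: 1.002
```

Run:
```python
from h import *
o=monitor.get_obs(); print(o["clock"],o["joint_pos"]); print(T())
im,d,C,K=snap("wrist","w5.png"); W=cloud(d,C,K)
find("wrist","beaker",C)
m=(abs(W[...,2]-.099)<.004)&(np.hypot(W[...,0]-.453,W[...,1]-.35)<.06)
(c,r)=cv2.minEnclosingCircle((W[m][:,:2]*1000).astype(np.float32)); print(m.sum(),c,r,np.median(W[m][:,2]))
Rb=R.from_euler("z",37,degrees=True).as_matrix()@np.diag([1,-1,-1.])
move(mk(Rb,[c[0]/1000,c[1]/1000,.099-.038-.019]))
```

```text
13.725 [-0.0402  0.2925 -0.8554  1.4624  0.2168  1.4873 -0.249 ]
[[ 0.7999  0.6001 -0.0033  0.453 ]
 [ 0.6001 -0.7999  0.0014  0.3493]
 [-0.0018 -0.0031 -1.      0.2981]
 [ 0.      0.      0.      1.    ]]
wrist beaker 0.7 [0.454  0.354  0.0964]
1724 (454.1243591308594, 349.4268493652344) 29.95511245727539 0.09878898344587225
shift [0.0013 0.0014 0.2564] rot deg [-0.16  0.09 -0.08]
```

View pics/w5.png

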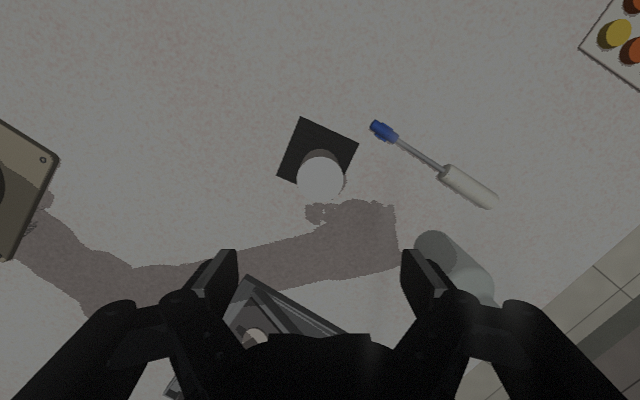

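The beaker is at (320,178), with the brush handle end at (380,130) and the clear bottle at (460,260). Both clear the finger sweep of ±57 mm. Descending and gripping.

Call:
servo_tool(motion=[[1, 0.0013, 0.0014, 0.05, 0, 0, 0], [1, 0.0013, 0.0014, 0.1, 0, 0, 0], [1, 0.0013, 0.0014, 0.15, 0, 0, 0], [1, 0.0013, 0.0014, 0.195, 0, 0, 0], [1, 0.0013, 0.0014, 0.23, 0, 0, 0], [1, 0.0013, 0.0014, 0.256, 0, 0, 0], [1, 0.0013, 0.0014, 0.256, 0, 0, 0], [1, 0.0013, 0.0014, 0.256, 0, 0, 0], [0, 0.0013, 0.0014, 0.256, 0, 0, 0], [0, 0.0013, 0.0014, 0.256, 0, 0, 0], [0, 0.0013, 0.0014, 0.256, 0, 0, 0], [0, 0.0013, 0.0014, 0.256, 0, 0, 0], [0, 0.0013, 0.0014, 0.256, 0, 0, 0], [0, 0.0013, 0.0014, 0.256, 0, 0, 0]], grip_force=40)

```text
clock: 15.58
position: [0.454, 0.3505, 0.0436]
ee_rot: [0.948, 0.318, -0.001, -0.001]
ft_force: [-2.0, -2.9, 9.4]
grip_width: 0.695
```

Run:
```python
from h import *
o=monitor.get_obs(); Tt=T(); print(o["clock"],o["joint_pos"],o["ft_force"],o["grip_width"]*85); print(Tt)
# beaker origin in tool (mat top z .004)
bt=Tt[:3,:3].T@(np.array([.4541,.3494,.004])-Tt[:3,3]); print("beaker origin in tool",bt)
bt=np.array([0,0,bt[2]])
Rm=toolR(S)
T1=Tt.copy(); T1[2,3]+=.26; move(T1)
def hang(k): # beaker rim at height k above the board
    return mk(Rm, slot+S[:,2]*k-Rm@bt)
Th=hang(.16); print("hover",Th[:3,3]); move(Th,T1); move(Th)
```

```text
15.575 [-0.1173  0.52   -0.7649  1.7604  0.4096  1.0289 -0.3859] [-2.0435 -2.8657  9.3532] 59.0869024492395
[[ 0.7982  0.6024 -0.0026  0.454 ]
 [ 0.6024 -0.7982  0.0017  0.3505]
 [-0.001  -0.0029 -1.      0.0436]
 [ 0.      0.      0.      1.    ]]
beaker origin in tool [-0.0005  0.0011  0.0396]
shift [-0.0003 -0.0008 -0.26  ] rot deg [-0.  0.  0.]
hover [ 0.5372 -0.0428  0.2902]
shift [-0.1705  0.3641  0.0126] rot deg [-9.3  29.16 34.14]
shift [-0.1708  0.3634 -0.2474] rot deg [-9.3  29.16 34.14]
```

Call:
servo_tool(motion=[[0, 0, 0, -0.03, 0, 0, 0], [0, 0, 0, -0.085, 0, 0, 0], [0, 0, 0, -0.14, 0, 0, 0], [0, 0, 0, -0.2, 0, 0, 0], [0, 0, 0, -0.26, 0, 0, 0], [0, -0.015, 0.035, -0.265, -0.9, 2.9, 3.4], [0, -0.034, 0.073, -0.265, -1.9, 5.8, 6.8], [0, -0.051, 0.109, -0.265, -2.8, 8.7, 10.2], [0, -0.068, 0.145, -0.265, -3.7, 11.7, 13.7], [0, -0.085, 0.182, -0.265, -4.6, 14.6, 17.1], [0, -0.102, 0.218, -0.265, -5.6, 17.5, 20.5], [0, -0.12, 0.254, -0.265, -6.5, 20.4, 23.9], [0, -0.137, 0.29, -0.263, -7.4, 23.3, 27.3], [0, -0.154, 0.327, -0.255, -8.4, 26.2, 30.7], [0, -0.171, 0.3634, -0.2474, -9.3, 29.2, 34.1], [0, -0.171, 0.3634, -0.2474, -9.3, 29.2, 34.1], [0, -0.171, 0.3634, -0.2474, -9.3, 29.2, 34.1], [0, -0.171, 0.3634, -0.2474, -9.3, 29.2, 34.1]])

```text
clock: 17.82
position: [0.5373, -0.0418, 0.2893]
ee_rot: [0.966, 0.019, 0.259, -0.005]
ft_force: [0.5, 0.1, -0.7]
grip_width: 0.698
```

```bash
cat >> h.py <<'E'
bt=np.array([0,0,.0396])
def hang(k): Rm=toolR(S); return mk(Rm, slot+S[:,2]*k-Rm@bt)
E
python3 - <<'E'
from h import *
o=monitor.get_obs(); print(o["clock"],o["ft_force"],o["grip_width"]*85,o["joint_pos"])
r=S.T@(T()[:3,:3]@bt+T()[:3,3]-slot)*1000; print("rim",r)
for k in (.04,.028): move(hang(k))
for c in ("scene",):
    im,d,C,K=snap(c); cv2.imwrite("pics/s2.png",cv2.resize(im[120:290,170:400],None,fx=3,fy=3))
im,d,C,K=snap("top"); W=cloud(d,C,K); r=(W-slot)@S
t=(r[...,2]>.09)&(r[...,2]<.135)&(np.hypot(r[...,0],r[...,1])<.03); print("peg tip seen",t.sum())
E
```

```text
17.825 [ 0.5247  0.0877 -0.6666] 59.322305118959164 [ 0.4909 -0.2446 -0.4047  2.0221 -0.2039  0.8309  0.209 ]
rim [ -0.3122   1.0315 159.2157]
shift [0.0003 0.0011 0.1192] rot deg [-0.06  0.01  0.18]
shift [0.0003 0.0011 0.1312] rot deg [-0.06  0.01  0.18]
peg tip seen 7
```

View pics/s2.png

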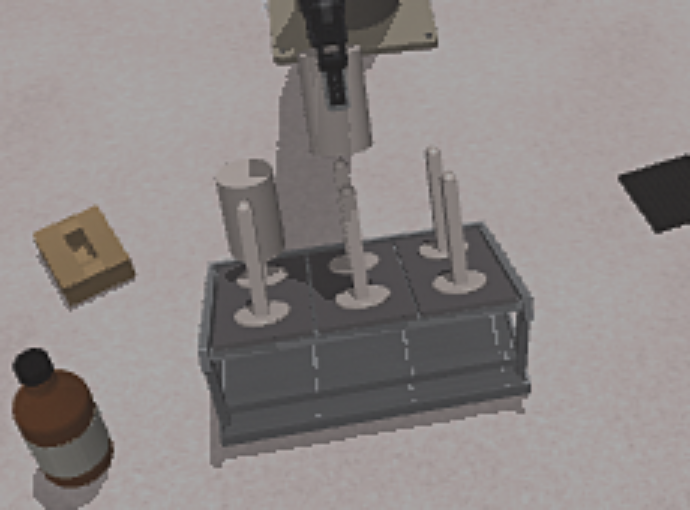

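The beaker at (340,100) is lined up above the upright locked peg at (350,235). Lowering.

Call:
servo_tool(motion=[[0, 0.0003, 0.0011, 0.03, 0, 0, 0], [0, 0.0003, 0.0011, 0.06, 0, 0, 0], [0, 0.0003, 0.0011, 0.09, 0, 0, 0], [0, 0.0003, 0.0011, 0.11, 0, 0, 0], [0, 0.0003, 0.0011, 0.12, 0, 0, 0], [0, 0.0003, 0.0011, 0.125, 0, 0, 0], [0, 0.0003, 0.0011, 0.127, 0, 0, 0], [0, 0.0003, 0.0011, 0.129, 0, 0, 0], [0, 0.0003, 0.0011, 0.13, 0, 0, 0], [0, 0.0003, 0.0011, 0.13, 0, 0, 0]])

```text
clock: 19.18
position: [0.6027, -0.0419, 0.1771]
ee_rot: [0.966, 0.018, 0.259, -0.005]
ft_force: [-2.5, -0.3, 4.5]
grip_width: 0.692
```

Run:
```python
from h import *
o=monitor.get_obs(); print(o["clock"],S.T@o["ft_force"],o["grip_width"]*85)
print("rim",S.T@(T()[:3,:3]@bt+T()[:3,3]-slot)*1000)
```

```text
19.175 [ 0.1129 -0.1824  5.1303] 58.816054321240884
rim [ 0.2882 -1.4009 29.3616]
```

Contact on the tip: rim at 29.4 mm, as expected, with 5 N. Releasing and backing off along the peg axis.

Call:
servo_tool(motion=[[0.75, 0, 0, 0, 0, 0, 0], [0.8, 0, 0, 0, 0, 0, 0], [0.9, 0, 0, 0, 0, 0, 0], [1, -0.002, 0, 0, 0, 0, 0], [1, -0.003, 0, 0, 0, 0, 0], [1, -0.003, 0, 0, 0, 0, 0], [1, -0.003, 0, 0, 0, 0, 0], [1, -0.003, 0, -0.01, 0, 0, 0], [1, -0.003, 0, -0.025, 0, 0, 0], [1, -0.003, 0, -0.045, 0, 0, 0], [1, -0.003, 0, -0.07, 0, 0, 0], [1, -0.003, 0, -0.11, 0, 0, 0], [1, -0.003, 0, -0.15, 0, 0, 0], [1, -0.003, 0, -0.18, 0, 0, 0], [1, -0.003, 0, -0.18, 0, 0, 0], [1, -0.003, 0, -0.18, 0, 0, 0]])

```text
clock: 21.18
position: [0.5095, -0.045, 0.3306]
ee_rot: [0.966, 0.018, 0.258, -0.005]
ft_force: [-0.4, -0.2, -0.2]
grip_width: 1.002
```

Run:
```python
from h import *
o=monitor.get_obs(); print(o["clock"],o["ft_force"],o["grip_width"])
im,d,C,K=snap("wrist"); W=cloud(d,C,K); r=(W-slot)@S
for i in range(2):
    find("wrist","beaker",C)
m=(r[...,2]>.095)&(r[...,2]<.15)&(np.hypot(r[...,0],r[...,1])<.06); print("closed face region",m.sum(),np.median(r[m],0)*1000,r[m].max(0)*1000)
im2,d2,C2,K2=snap("scene")
for t in ("beaker","amber_bottle","clear_bottle","brush"): find("scene",t,C2)
a=cv2.resize(im2[120:290,170:400],None,fx=2,fy=2); b=cv2.resize(im,(544,340)); cv2.imwrite("pics/fin.png",cv2.resize(np.hstack([a,b]),(800,272)))
```

```text
21.175 [-0.4301 -0.2195 -0.1892] 1.0020167094715975
wrist beaker 0.96 [ 0.5731 -0.0378  0.2193]
wrist beaker 0.96 [ 0.5731 -0.0378  0.2193]
closed face region 2959 [ -6.0198   1.1255 125.1223] [ 24.3505  28.3453 130.0912]
scene beaker 0.64 [ 0.6078 -0.0391  0.1984]
scene amber_bottle 0.9 [ 0.7189 -0.3336  0.1011]
scene clear_bottle 0.84 [0.7101 0.341  0.1171]
scene clear_bottle 0.62 [ 0.6349 -0.048   0.1198]
scene brush 0.91 [0.6515 0.4552 0.0261]
```

View pics/fin.png

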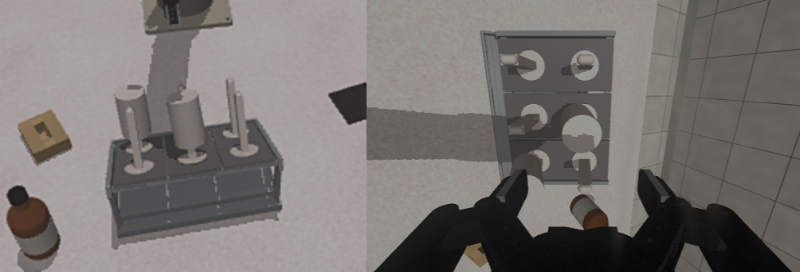

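The beaker hangs on the new peg (left view at (187,120), right view at (583,135)). Its closed end is 125 mm above the board, so it sits on the tip. Bystanders haven't moved, and the gripper is clear.

```bash
python3 -c "
from h import *
print(ticket.hand_in())"
```

```text
the job is handed in; nothing more can be done
None
```

The job is done and handed in at about 21 s on the robot's clock; the hand-in gave no verdict.

- **Peg:** I took it from the holder and dropped its foot through the empty middle slot of the upper row. The collar top measured 5.0 mm above the board, which is its own thickness, so it is fully home. I then turned it clockwise by 89.9°. Afterwards the collar still read about 5 mm and the blade lay along the slope within 1°, so it is locked.
- **Beaker:** I lowered it mouth down over the peg until it met the tip, with 5 N of contact and the rim 29.4 mm above the board, against 29 mm expected. I then let go and backed off 180 mm.
- **Last look:** The beaker hangs on the peg with its closed end about 125 mm above the board, leaning slightly as expected. The bottles and brush were found within about 3 mm of where they started, and the gripper carried no load.
- **Disagreements:** The scene camera's second-best "clear bottle" match, at lower confidence (0.62), landed on the rack. The slot height measured 117.3 mm against the stated 118 mm. After the release, a circle fit put the collar centre up to 1.5 mm off the slot centre. All three are within the measuring error or tolerance.

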